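# Start up the buffing bench in the right order

### The job

Start up the brass buffing bench by pressing with the fingertips: first tip the white rocker on the blue dust extractor box fully over so that its green-striped end is down, then the rocker on the yellow spindle box the same way, and only then press the green start button on the grey box all the way in and let it come out again. Only press, pick nothing up, and never press the red stop button. Leave the loose grey box and everything else on the bench standing where it is.

Things in the scene. Friction and masses are not known exactly. Their poses are not given: they have to be found in the camera images.
- extractor_box: Dust extractor's switch box, blue, fixed to the bench: 118 x 88 x 50 mm tall. Origin: centre of its underside; z up. On top a white rocker paddle, 72 mm along the box's x, 44 mm along y, 8 mm thick, pivots about the box's y axis 60 mm above the bench. Its -x end has a green stripe (ON end); when off this end stands up, its edge 70 mm above the bench.
- extractor_rocker (a joint): Extractor rocker angle, rad: 0 fully off (green-striped end up, paddle tilted 0.18), 0.36 fully on (that end down, tilted 0.18 the other way, on its stop); starts near off. No spring: it stays where it is left. Friction 0.08 N m, about 3 to 5 N at the ON end.
- extractor_on_end (a point): place to press the extractor rocker, straight down: on its top face, 26 mm from the pivot towards the green-striped end, mid-width. Moves with the paddle: 69 mm above the bench when off, 59 mm fully on. Axes: the box's when off, turning with the paddle.
- spindle_box: Buffing spindle's switch box, yellow, fixed to the bench: 118 x 88 x 50 mm tall. Origin: centre of its underside; z up. On top a white rocker paddle, 72 mm along the box's x, 44 mm along y, 8 mm thick, pivots about the box's y axis 60 mm above the bench. Its -x end has a green stripe (ON end); when off this end stands up, its edge 70 mm above the bench.
- spindle_rocker (a joint): Spindle rocker angle, rad: 0 fully off (green-striped end up, paddle tilted 0.18), 0.36 fully on (that end down, tilted 0.18 the other way, on its stop); starts near off. No spring: it stays where it is left. Friction 0.08 N m, about 3 to 5 N at the ON end.
- spindle_on_end (a point): place to press the spindle rocker, straight down: on its top face, 26 mm from the pivot towards the green-striped end, mid-width. Moves with the paddle: 69 mm above the bench when off, 59 mm fully on. Axes: the box's when off, turning with the paddle.
- start_box: Grey start/stop box standing loose on the bench on a rubber foot, about 0.9 kg: 100 mm along its x, 160 mm along its y, 55 mm tall, two buttons on top 84 mm apart. Origin: centre of its underside; z up. Green start button at its y = +42 mm, red stop button at y = -42 mm.
- start (a joint): how far the green start button is pressed in, m: 0 out, 0.008 fully in. A spring returns it; starts moving at 1.5 N, fully in takes 5 N.
- start_top (a point): centre of the top of the green start button, 36 mm across, 79 mm above the bench when out; z up. Press straight down.
- stop (a joint): how far the red stop button is pressed in, m: 0 out, 0.008 fully in; same size, height and spring as the green one.
- stop_top (a point): centre of the top of the red stop button; not to be pressed.
- polish_tin: bystander: closed round polish tin with a red band, 56 mm across, 75 mm tall. Origin: centre of its underside.
- bell: bystander: small brass hand bell, 64 mm across the foot, 78 mm tall. Origin: centre of its underside.
- bowl: bystander: small brass bowl, 72 mm across, 35 mm tall. Origin: centre of its underside.
- compound_bar: bystander: brown-red bar of buffing compound, 80 x 40 x 35 mm tall. Origin: centre of its underside.
- hammer: bystander: hammer lying flat, 260 mm long, head about 40 mm tall, handle towards its -x. Origin: underside at the middle of its length.
- wood_block: bystander: pale wooden support block, 90 x 60 x 45 mm tall. Origin: centre of its underside.
- punch: bystander: dark steel chasing punch, lying, 120 x 10 x 10 mm, long axis x. Origin: centre of its underside.
There are look-alikes about, which are no part of the job. Leave any turquoise look-alike of the extractor_box alone.

How it is judged:
On the way, in this order (a step that is already met when the one before it is completed fails the run):
1. the extractor rocker is fully on (0.29 rad or more) (value of joint extractor_rocker above 0.29 rad), for 0.1 s.
2. the spindle rocker is fully on (0.29 rad or more) (value of joint spindle_rocker above 0.29 rad), for 0.1 s.
3. the green start button is pressed in (6 mm or more) (value of joint start above 0.006 m), for 0.05 s.
At the end, for the whole second after the job is handed in: Both rockers rest at 0.29 rad or more (fully on is 0.36), the green and red buttons are out (less than 2 mm in), and the grey start box stands still on the bench within 30 mm of where it began (value of joint each of extractor_rocker, spindle_rocker above 0.29 rad and value of joint each of start, stop below 0.002 m and height (world z) of start_box below 0.008 m and distance of start_box from where it was at the start of the episode below 0.03 m and linear speed of start_box below 0.02 m/s); the robot touches nothing.
It fails at once if the spindle rocker was tipped on while the dust extractor was not fully on (value of joint spindle_rocker above 0.18 rad and value of joint extractor_rocker below 0.29 rad).
It fails at once if the green start button was pressed before both switches were fully on (value of joint start above 0.004 m and value of joint any of extractor_rocker, spindle_rocker below 0.29 rad).
It fails at once if the red stop button was pressed (value of joint stop above 0.003 m).
It fails at once if the start box was lifted, tipped or pushed away (more than 15 mm up, 0.2 rad, 30 mm) (height (world z) of start_box above 0.015 m or angle between start_box's own z axis and vertical above 0.2 rad or distance of start_box from where it was at the start of the episode above 0.03 m).
It fails at once if a bystander was moved more than 30 mm (pushed, picked up or knocked over) (distance of any of polish_tin, bell, bowl, compound_bar, hammer, wood_block, punch from where it was at the start of the episode above 0.03 m).
It also fails if it takes over 48 s, if anything falls off the work surface, if the arm or the gripper's body presses on something with over 40 N, if the wrist force passes 120 N, or if a joint passes its speed limit or range.

### The arm

A 7-joint arm with a two-finger parallel gripper is mounted at the origin on the work surface. World frame = base frame: x ahead of the robot, y to its left, z up, the work surface at z = 0. Lengths are in m, angles in rad, forces in N, time in s.
With the tool pointing down it reaches from about 0.4 to 0.85 m from the base axis. Payload 10.4 kg.
Tool frame: the origin (TCP) lies between the finger pads; the fingertips stand 22 mm ahead of it and the grasp point (between the pads) lies 3 mm ahead of it (r.nose_length is the distance from the TCP to the fingertips, in m); z points along the fingers, y is the line along which they close (so a half turn about z gives the same grasp; the last joint's range is limited). The gripper opens to 87 mm and grips with 3 to 60 N. Pads are 19 mm wide; open, the fingers measure 117 mm over their backs; the gripper's body (75 mm by 190 mm) begins 51 mm behind the grasp point.
Start: joints at [-1.2, 0.332, -0.065, 1.46, 0.022, 1.35, -0.088], TCP at [0.24, 0.577, 0.245] pointing down, gripper open.
Joint ranges: [-2.6, 2.6], [-0.5, 2.12], [-1.47, 1.34], [0.16, 2.42], [-1.27, 4.41], [0.06, 2.06], [-2.6, 2.6]. Speed limits (rad/s): [2.22, 2.22, 2.79, 2.79, 3.14, 3.14, 3.14].

### API

Orientations are given as a unit quaternion [x, y, z, w].
In Python, from bench import readout, cams, r gives the robot as it stands. The module is installed in compiled form; this text tells all that it offers.
- The arm moves only by the tool step_arm, never from a script. Its argument "deltas" is a list that holds one entry, the list of rows, each a list of 7 numbers: the turn, a rotation vector about the tool's x, y, z in rad, then the shift along the tool's x, y, z in m, then the opening in per cent of the stroke, from 0 (shut) to 100 (fully open). A call has 1 to 20 rows; each row is the pose to reach, as a shift and turn from the pose commanded when the call began, along the tool's axes at that moment; what a row does not reach only later rows make up. A row lasts 1/8 s, in which the tool goes at most 62.5 mm and 10.7 degrees, less where a joint would pass 70% of its speed; a pose out of reach is approached as far as the arm can. A call with a gripper value outside its range is refused whole. The fingers move at their own pace and stop on an object; "squeeze" is the grip in N (left out, the last holds). Time passes only in rows, so rows that repeat a pose let the fingers close. It gives the time, the measured TCP pose, the force, the opening and the grip force at its end, in the units of the state.
- readout.read_state(): the state, without advancing time (a new reading comes with each control period).
- cams.camera(name): name is "side" or "top" or "wrist"; returns a dict with "img" (420x560x3 uint8, red, green, blue), "fx", "fy", "cx", "cy" (pixels), "origin" and "rotation" of the camera in the world; the wrist camera has in their place "T_tool_cam" (4x4, takes a point from camera to tool coordinates, whose origin is the TCP and whose axes are the flange's). Camera axes: x right, y up, looking along -z (the intrinsics and any distortion apply to the point x, -y, -z); pixel columns grow to the right and rows downward; lengths in m; the calibration is good to about 2 mm. The wrist camera is an equidistant fisheye: a pixel r from the principal point sees the ray r / f radians off the axis. A picture is of the moment at which its call begins: read the wrist's pose just before it. There is no depth.
- r.close_job(): hands the job in; it is judged then, once.
The state is a dict: "time": time; "joint_positions": joint angles; "joint_vel": joint speeds; "joint_torque": joint torques, N m; "ee_pos": TCP position; "eef_rot": TCP orientation; "ft_force": force on the tool from outside, world axes, zero at the start; "torque": the same for the moment, N m; "width": finger opening in m; "grip_force": force on a finger pad.
Only numpy, scipy, OpenCV 4.12 (cv2) and the standard library are available. Lean on these libraries where they do the work, as an engineer would, in place of code of your own. Each camera call takes 0.05 s, during which the arm holds its last target. There are 200 camera calls.

## Working session

There is one attempt and no reset: what is moved stays moved. The work goes in short steps, Python scripts to look and compute and a tool call to move; the robot and the scene stay as the last step left them, time stands still between calls to the robot, and variables do not carry over. Pictures are saved under pics/ and viewed, at most 10 in all, crops included, and the job is handed in when it is done.

Besides the shell and the picture viewer there is one more tool, called after "Emit:" as a command line: name --argument value ..., lists and objects as JSON in quotes. step_arm: Moves the arm, as the interface text tells. Its arguments: {"type":"object","properties":{"deltas":{"type":"array"},"squeeze":{"type":"number"}},"required":["deltas"]}

```bash
mkdir -p pics; python3 - <<'E'
from bench import readout,cams,r
import cv2,pickle
s=readout.read_state();print(s['time'],s['ee_pos'],s['eef_rot'],s['ft_force'],s['width'],r.nose_length)
d={}
for n in ('side','top','wrist'):
    c=cams.camera(n);d[n]=c;cv2.imwrite(f'pics/{n}0.png',c['img'][:,:,::-1])
    print(n,{k:v for k,v in c.items() if k!='img'})
pickle.dump((s,d),open('d0.pkl','wb'))
E
```

```text
0.0 [0.23967793 0.57682405 0.24373172] [ 1.95600670e-01  9.80683359e-01 -7.20679402e-04 -8.66610392e-05] [-1.0769497  -0.59385445  0.25745854] 0.08729055570859028 0.022
side {'fx': 528.8740590142863, 'fy': 528.8740590142863, 'cx': 273.60937582290063, 'cy': 208.65671087908447, 'origin': array([ 0.13470121, -0.82994794,  0.97219618]), 'rotation': array([ 0.39141385, -0.09002439, -0.20704656,  0.89208886])}
top {'fx': 427.86902320573734, 'fy': 427.86902320573734, 'cx': 286.20756239595806, 'cy': 215.62864610072592, 'origin': array([0.37652705, 0.04737007, 1.08498986]), 'rotation': array([ 0.0486768 , -0.05741097, -0.70134151,  0.70884035])}
wrist {'fx': 325.19226210127806, 'fy': 325.19226210127806, 'cx': 282.04306173249574, 'cy': 207.45096672130205, 'T_tool_cam': array([[ 9.56235561e-04,  9.53059542e-01,  3.02781431e-01,
         8.36672055e-02],
       [ 9.99999542e-01, -8.97057570e-04, -3.34518024e-04,
         3.74084845e-04],
       [-4.72032200e-05,  3.02781612e-01, -9.53059963e-01,
        -1.40422734e-01],
       [ 0.00000000e+00,  0.00000000e+00,  0.00000000e+00,
         1.00000000e+00]])}
```

View pics/top0.png

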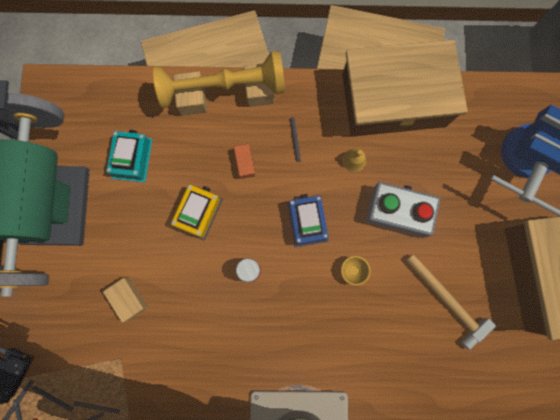

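View pics/side0.png

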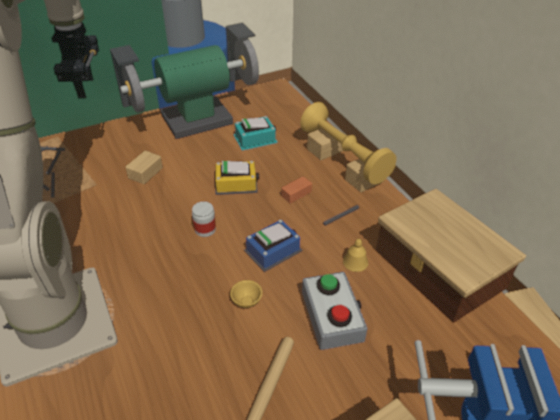

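The top view shows a blue box at (309,220), yellow at (196,210), turquoise look-alike at (128,155) and the grey box at (405,209), with green at (391,203) and red at (425,212). The side view shows blue at (273,243), yellow at (236,177), turquoise at (255,132) and green at (329,284). The extractor is the blue box; the turquoise one is the look-alike. I'll confirm this in an enlarged crop and measure.

```bash
cat > h.py <<'E'
import numpy as np,cv2
from scipy.spatial.transform import Rotation as R
def ray(c,u,v):
    d=np.array([(u-c['cx'])/c['fx'],-(v-c['cy'])/c['fy'],-1.]);d=R.from_quat(c['rotation']).apply(d)
    return np.array(c['origin']),d
def plane(c,p,z):
    o,d=ray(c,*p);return o+d*(z-o[2])/d[2]
def tri(c1,p1,c2,p2):
    o1,d1=ray(c1,*p1);o2,d2=ray(c2,*p2)
    t=np.linalg.lstsq(np.c_[d1,-d2],o2-o1,rcond=None)[0]
    a,b=o1+t[0]*d1,o2+t[1]*d2
    return (a+b)/2,np.linalg.norm(a-b)
def blobs(img,lo,hi,roi,amin=8):
    h=cv2.cvtColor(img,cv2.COLOR_RGB2HSV);m=cv2.inRange(h,lo,hi)
    x0,y0,x1,y1=roi;k=np.zeros_like(m);k[y0:y1,x0:x1]=m[y0:y1,x0:x1]
    n,l,st,ce=cv2.connectedComponentsWithStats(k)
    out=[]
    for i in range(1,n):
        if st[i,4]>=amin:
            out.append((ce[i].round(1).tolist(),int(st[i,4]),[np.round(x,1) for x in cv2.minAreaRect(np.argwhere(l==i)[:,::-1].astype(np.float32))]))
    return sorted(out,key=lambda o:-o[1])[:4]
E
python3 - <<'E'
import pickle,numpy as np,cv2
from h import *
s,d=pickle.load(open('d0.pkl','rb'))
t,sd=d['top'],d['side']
rois={'blue':((285,190,335,250),(243,218,303,270)),'yel':((168,180,225,242),(212,155,264,196)),'start':((365,178,445,240),(300,268,370,350))}
W=((0,0,150),(179,60,255));G=((45,80,40),(80,255,255));Rd=((170,120,60),(179,255,255))
for k,(a,b) in rois.items():
    for nm,(lo,hi) in (('white',W),('green',G))if k!='start' else (('green',G),('red',Rd)):
        A=blobs(t['img'],lo,hi,a);B=blobs(sd['img'],lo,hi,b)
        print(k,nm,'\n top',A[:2],'\n side',B[:2])
        if A and B:print('  tri',tri(t,A[0][0],sd,B[0][0]))
cr=[cv2.resize(c['img'][y0:y1,x0:x1],(400,290),interpolation=cv2.INTER_CUBIC) for c,(x0,y0,x1,y1) in ((t,(160,180,260,252)),(t,(270,180,370,252)),(sd,(205,150,285,208)),(sd,(235,212,315,270)))]
cv2.imwrite('pics/crop.png',np.vstack([np.hstack(cr[:2]),np.hstack(cr[2:])])[:,:,::-1])
E
```

```text
blue white 
 top [([308.5, 215.2], 393, [array([308.4, 215.2]), array([22.5, 17.6]), np.float64(80.5)]), ([311.1, 231.3], 19, [array([311. , 231.3]), array([ 1.2, 14.3]), np.float64(80.5)])] 
 side [([275.5, 232.3], 293, [array([275.4, 232.3]), array([14.7, 24.7]), np.float64(68.2)]), ([261.8, 237.8], 30, [array([261.8, 237.8]), array([13.4,  1.4]), np.float64(45.0)])]
  tri (array([ 0.5343133 , -0.01888727,  0.06134115]), np.float64(0.0023600779477605653))
blue green 
 top [([310.6, 228.6], 77, [array([310.7, 228.7]), array([ 4.1, 19.2]), np.float64(81.3)])] 
 side [([265.0, 237.6], 48, [array([264.7, 237.3]), array([17. ,  3.4]), np.float64(50.7)])]
  tri (array([ 0.50254304, -0.02424844,  0.06202656]), np.float64(0.004296133615036861))
yel white 
 top [([194.4, 206.2], 404, [array([194.2, 206.1]), array([18., 23.]), np.float64(25.0)]), ([186.0, 220.6], 9, [array([186. , 220.6]), array([8.5, 0.7]), np.float64(21.8)])] 
 side [([237.0, 166.8], 231, [array([237. , 166.5]), array([11., 20.]), np.float64(90.0)])]
  tri (array([0.55225164, 0.25773836, 0.06186267]), np.float64(0.0007197305429568161))
yel green 
 top [([188.3, 218.6], 80, [array([188.4, 218.6]), array([19.3,  4.1]), np.float64(22.4)])] 
 side [([225.0, 167.3], 41, [array([225., 167.]), array([ 4., 12.]), np.float64(-0.0)])]
  tri (array([0.52183476, 0.27130549, 0.06110954]), np.float64(0.0006149620366127436))
start green 
 top [([390.5, 202.0], 189, [array([390.5, 202. ]), array([14., 15.]), np.float64(90.0)])] 
 side [([328.4, 282.0], 222, [array([328.6, 282. ]), array([15.8, 16.7]), np.float64(76.0)])]
  tri (array([ 0.56662467, -0.21617239,  0.07155924]), np.float64(0.0009521845013142211))
start red 
 top [] 
 side []
```

View pics/crop.png

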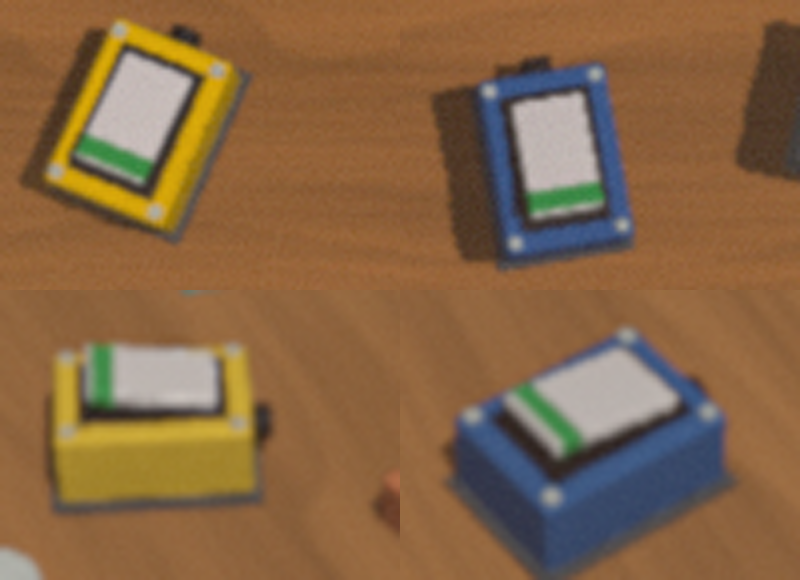

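The crop confirms it: yellow is top-left and royal blue top-right, and on both the green stripe is at the robot-side end and stands up. Next I work out the press points and moves.

```bash
python3 - <<'E'
import pickle,numpy as np,cv2
from h import *
s,d=pickle.load(open('d0.pkl','rb'))
t,sd=d['top'],d['side']
Q=R.from_quat(s['eef_rot']);p0=s['ee_pos']
print(Q.as_matrix().round(3))
for k,w,wS,g,gS in (('blue',(308.9,216.2),(275.4,232.3),(310.6,228.6),(264.7,237.4)),('yel',(194.2,206.5),(237,166.6),(188.35,218.6),(225,167))):
    G=plane(t,g,.0695);Wc=plane(t,w,.062);GS=plane(sd,gS,.0695)
    ax=Wc[:2]-G[:2];ax/=np.linalg.norm(ax);print(k,'stripe',G.round(4),'side',GS.round(4),'white',Wc.round(4),plane(sd,wS,.062).round(4),'yaw',np.degrees(np.arctan2(ax[1],ax[0])).round(1))
# box corner blobs
for z,c in ((.079,t),(.079,sd)):
    print('start',plane(c,(390.5,202) if c is t else (328.4,282),z))
E
```

```text
[[-0.923  0.384 -0.   ]
 [ 0.384  0.923 -0.001]
 [-0.    -0.001 -1.   ]]
blue stripe [ 0.4996 -0.0231  0.0695] side [ 0.5013 -0.0303  0.0695] white [ 0.5306 -0.0195  0.062 ] [ 0.535  -0.0195  0.062 ] yaw 6.7
yel stripe [0.5203 0.2694 0.0695] side [0.5191 0.2623 0.0695] white [0.5511 0.2583 0.062 ] [0.5529 0.2583 0.062 ] yaw -20.0
start [ 0.56476986 -0.2140709   0.079     ]
start [ 0.56354921 -0.22129938  0.079     ]
```

Emit:
step_arm --deltas '[[[0,0,-0.54,-0.473,-0.454,0,0],[0,0,-0.54,-0.473,-0.454,0,0],[0,0,-0.54,-0.473,-0.454,0,0],[0,0,-0.54,-0.473,-0.454,0,0],[0,0,-0.54,-0.473,-0.454,0,0],[0,0,-0.54,-0.473,-0.454,0,0],[0,0,-0.54,-0.473,-0.454,0,0],[0,0,-0.54,-0.473,-0.454,0,0],[0,0,-0.54,-0.473,-0.454,0,0],[0,0,-0.54,-0.473,-0.454,0,0],[0,0,-0.54,-0.473,-0.454,0,0],[0,0,-0.54,-0.473,-0.454,0,0],[0,0,-0.54,-0.473,-0.454,0,0],[0,0,-0.54,-0.473,-0.454,0.1,0],[0,0,-0.54,-0.473,-0.454,0.1,0],[0,0,-0.54,-0.473,-0.454,0.1,0],[0,0,-0.54,-0.473,-0.454,0.1,0]]]'

```text
time: 2.28
ee_pos: [0.5032, -0.0228, 0.1462]
eef_rot: [-0.074, 0.997, 0.0, 0.001]
ft_force: [0.4, -0.7, 0.5]
width: 0.0003
grip_force: 0.0
```

```bash
python3 - <<'E'
from bench import readout,cams,r
import cv2,pickle,numpy as np
from h import *
s=readout.read_state();print(s['time'],s['ee_pos'],s['eef_rot'],s['ft_force'],s['width']);print(R.from_quat(s['eef_rot']).as_matrix().round(3))
c=cams.camera('wrist');cv2.imwrite('pics/w1.png',c['img'][:,:,::-1]);sd=cams.camera('side')
cv2.imwrite('pics/s1.png',sd['img'][120:340,150:430][:,:,::-1])
pickle.dump((s,c),open('w1.pkl','wb'))
E
```

```text
2.275 [ 0.50320132 -0.02280369  0.14618052] [-7.35695981e-02  9.97289640e-01  1.74991578e-04  9.25851795e-04] [ 0.39414152 -0.72537984  0.54127819] 0.00033230107482297986
[[-0.989 -0.147  0.002]
 [-0.147  0.989  0.   ]
 [-0.002  0.    -1.   ]]
```

View pics/w1.png

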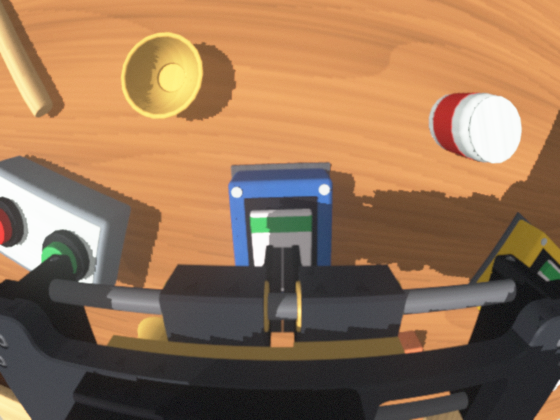

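The wrist view shows the blue box just ahead of the fingers. Its stripe is at about (280,222), between paddle edges at about x=250 and 311. The yellow stripe is at about (550,272) and the green button at about (65,250). I'll cast rays from here.

```bash
cat >> h.py <<'E'
def wray(s,c,u,v):
    a=np.array([u-c['cx'],v-c['cy']])/c['fx'];th=np.hypot(*a);a=a/th*np.sin(th)
    T=c['T_tool_cam'];d=T[:3,:3]@np.array([a[0],-a[1],-np.cos(th)])
    Q=R.from_quat(s['eef_rot']);return s['ee_pos']+Q.apply(T[:3,3]),Q.apply(d)
def wplane(s,c,p,z):
    o,d=wray(s,c,*p);return o+d*(z-o[2])/d[2]
E
python3 - <<'E'
import pickle
from h import *
s,c=pickle.load(open('w1.pkl','rb'))
d0=pickle.load(open('d0.pkl','rb'))[1];t=d0['top']
A=blobs(c['img'],(45,80,40),(80,255,255),(235,190,325,250));print(A[:2])
g=A[0][0];P=wplane(s,c,g,.0695);print('stripe',P)
for q in ((236.5,192),(324,189.5)):print('front screws',wplane(s,c,q,.05))
o,dd=wray(s,c,*g);o2,d2=ray(t,310.6,228.6)
k=np.linalg.lstsq(np.c_[dd,-d2],o2-o,rcond=None)[0];a,b=o+k[0]*dd,o2+k[1]*d2;print('tri',(a+b)/2,np.linalg.norm(a-b))
print('green btn',[wplane(s,c,x,.079) for x in [(65,243)]], [b[:2] for b in blobs(c['img'],(45,60,30),(85,255,255),(40,230,90,270))])
print('fingertips vs', s['ee_pos'])
E
```

```text
[([280.5, 224.0], 882, [array([280.5, 224. ]), array([15.1, 61.2]), np.float64(89.0)])]
stripe [ 0.50134014 -0.02383149  0.0695    ]
front screws [ 0.48803177 -0.05956152  0.05      ]
front screws [0.47635331 0.00560213 0.05      ]
tri [ 0.49933634 -0.02343085  0.07396785] 0.001418500267842089
green btn [array([ 0.54301872, -0.19833696,  0.079     ])] [([57.7, 252.4], 441)]
fingertips vs [ 0.50320132 -0.02280369  0.14618052]
```

Emit:
step_arm --deltas '[[[0,0,0,0,0,0.03,0],[0,0,0,0,0,0.045,0],[0,0,0,0,0,0.05,0],[0,0,0,0,0,0.054,0],[0,0,0,0,0,0.058,0],[0,0,0,0,0,0.06,0],[0,0,0,0,0,0.06,0]]]'

```text
time: 3.25
ee_pos: [0.5024, -0.0236, 0.0847]
eef_rot: [-0.073, 0.997, 0.0, -0.0]
ft_force: [-2.8, -0.3, 2.2]
width: 0.0003
grip_force: 1.4
```

Tip at 62.7 mm with about 2 N so far; I'll press down onto the stop.

Emit:
step_arm --deltas '[[[0,0,0,0,0,0.002,0],[0,0,0,0,0,0.003,0],[0,0,0,0,0,0.004,0],[0,0,0,0,0,0.004,0],[0,0,0,0,0,0.004,0]]]'

```text
time: 3.88
ee_pos: [0.5025, -0.0237, 0.0825]
eef_rot: [-0.073, 0.997, 0.001, -0.0]
ft_force: [-15.6, -1.1, 31.4]
width: 0.0008
grip_force: 16.4
```

Emit:
step_arm --deltas '[[[0,0,0,0,0,-0.03,0],[0,0,0,0,0,-0.065,0],[0,0,0,0,0,-0.065,0],[0,0,0.54,-0.062,0.285,-0.065,0],[0,0,0.54,-0.062,0.285,-0.065,0],[0,0,0.54,-0.062,0.285,-0.065,0],[0,0,0.54,-0.062,0.285,-0.065,0],[0,0,0.54,-0.062,0.285,-0.065,0],[0,0,0.54,-0.062,0.285,-0.065,0],[0,0,0.54,-0.062,0.285,-0.065,0],[0,0,0.54,-0.062,0.285,-0.065,0],[0,0,0.54,-0.062,0.285,-0.065,0]]]'

```text
time: 5.38
ee_pos: [0.5225, 0.2664, 0.1456]
eef_rot: [0.196, 0.981, 0.0, 0.0]
ft_force: [-0.8, 0.2, 0.7]
width: 0.0004
grip_force: 0.0
```

```bash
python3 - <<'E'
from bench import readout,cams,r
import cv2,pickle,numpy as np
from h import *
s=readout.read_state();print(s['time'],s['ee_pos'],s['ft_force'])
c=cams.camera('wrist');sd=cams.camera('side');t=cams.camera('top');pickle.dump((s,c),open('w2.pkl','wb'))
f=lambda i,x,y,w,h:cv2.resize(i[y:y+h,x:x+w],(400,300),interpolation=cv2.INTER_CUBIC)
cv2.imwrite('pics/m2.png',np.hstack([cv2.resize(c['img'],(400,300)),f(sd['img'],235,212,80,60)])[:,:,::-1])
A=blobs(c['img'],(45,80,40),(80,255,255),(225,190,345,260));print(A[:2])
if A:
    g=A[0][0];print('stripe',wplane(s,c,g,.0695))
    o,dd=wray(s,c,*g);o2,d2=ray(t,188.35,218.6)
    k=np.linalg.lstsq(np.c_[dd,-d2],o2-o,rcond=None)[0];a,b=o+k[0]*dd,o2+k[1]*d2;print('tri',(a+b)/2,np.linalg.norm(a-b))
E
```

```text
5.375 [0.52249493 0.26636741 0.14561032] [-0.76384683  0.18742882  0.74054659]
[([288.7, 224.4], 822, [array([288. , 224.5]), array([15., 62.]), np.float64(90.0)])]
stripe [0.52244712 0.27203192 0.0695    ]
tri [0.52207468 0.27092698 0.06662911] 0.003072850788270379
```

View pics/m2.png

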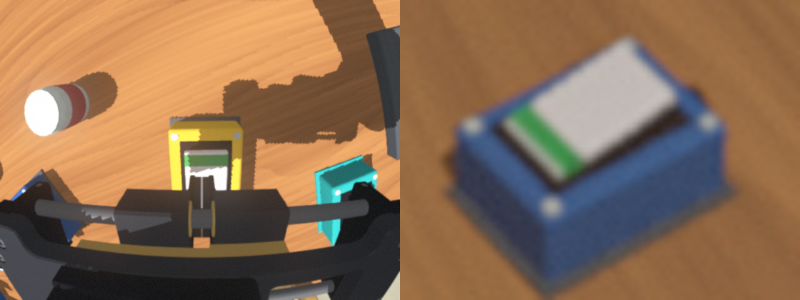

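In the right crop the blue rocker's green end is down. The left view shows the yellow box ahead of the fingers, with its stripe about 4 mm to the tool's +y side. I'll correct for that and press.

Emit:
step_arm --deltas '[[[0,0,0,0,0.004,0.03,0],[0,0,0,0,0.004,0.045,0],[0,0,0,0,0.004,0.05,0],[0,0,0,0,0.004,0.054,0],[0,0,0,0,0.004,0.058,0],[0,0,0,0,0.004,0.061,0],[0,0,0,0,0.004,0.063,0],[0,0,0,0,0.004,0.064,0],[0,0,0,0,0.004,0.064,0],[0,0,0,0,0.004,0.064,0]]]'

```text
time: 6.78
ee_pos: [0.5236, 0.2717, 0.083]
eef_rot: [0.195, 0.981, 0.001, -0.0]
ft_force: [-7.4, -0.8, 14.0]
width: 0.0006
grip_force: 7.7
```

Emit:
step_arm --deltas '[[[0,0,0,0,0,0.001,0],[0,0,0,0,0,0.001,0],[0,0,0,0,0,-0.03,0],[0,0,0,0,0,-0.07,0],[0,0,0,0,0,-0.07,0],[0,0,0,0,0,-0.07,0]]]'

```text
time: 7.52
ee_pos: [0.5237, 0.2711, 0.1513]
eef_rot: [0.196, 0.981, 0.0, 0.0]
ft_force: [-0.2, 0.4, -0.5]
width: 0.0006
grip_force: 0.0
```

```bash
python3 - <<'E'
from bench import readout,cams,r
import cv2,numpy as np
s=readout.read_state();print(s['time'],s['ee_pos'],s['eef_rot'],s['ft_force'])
sd=cams.camera('side');t=cams.camera('top')
f=lambda i,x,y,w,h:cv2.resize(i[y:y+h,x:x+w],(400,300),interpolation=cv2.INTER_CUBIC)
cv2.imwrite('pics/m3.png',np.hstack([f(sd['img'],205,150,80,60),f(t['img'],280,140,200,150)])[:,:,::-1])
E
```

```text
7.525 [0.5236651  0.27106608 0.15125052] [1.95633156e-01 9.80677146e-01 6.71569638e-05 5.03616202e-06] [-0.19830804  0.43380633 -0.49406015]
```

View pics/m3.png

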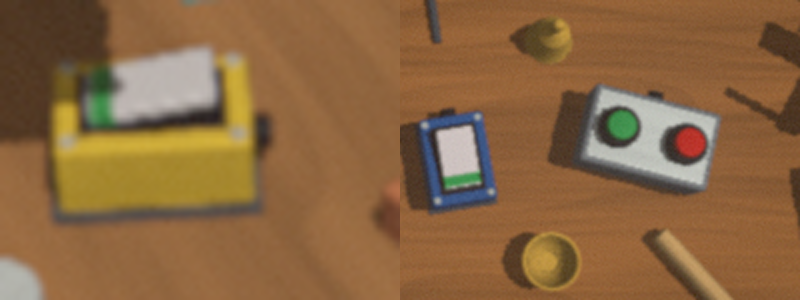

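The left crop shows the yellow rocker's green end down. The right crop shows the blue rocker still on and the grey box with its green button clear. Now I move over the start button.

Emit:
step_arm --deltas '[[[0,0,0,-0.225,-0.433,-0.02,0],[0,0,0,-0.225,-0.433,-0.02,0],[0,0,0,-0.225,-0.433,-0.02,0],[0,0,0,-0.225,-0.433,-0.02,0],[0,0,0,-0.225,-0.433,-0.02,0],[0,0,0,-0.225,-0.433,-0.02,0],[0,0,0,-0.225,-0.433,-0.02,0],[0,0,0,-0.225,-0.433,-0.02,0],[0,0,0,-0.225,-0.433,-0.02,0],[0,0,0,-0.225,-0.433,-0.02,0],[0,0,0,-0.225,-0.433,-0.02,0],[0,0,0,-0.225,-0.433,-0.02,0]]]'

```text
time: 9.12
ee_pos: [0.5656, -0.2138, 0.1714]
eef_rot: [0.195, 0.981, 0.0, -0.0]
ft_force: [0.3, 0.7, 0.9]
width: 0.0006
grip_force: 0.0
```

```bash
python3 - <<'E'
from bench import readout,cams,r
import cv2,numpy as np
from h import *
s=readout.read_state();print(s['time'],s['ee_pos'],s['eef_rot'],s['ft_force'])
c=cams.camera('wrist');cv2.imwrite('pics/w4.png',c['img'][:,:,::-1])
A=blobs(c['img'],(45,80,40),(80,255,255),(200,150,360,280));print(A[:2])
for a in A[:1]:print(wplane(s,c,a[0],.079))
E
```

```text
9.125 [ 0.56562333 -0.21378371  0.17137611] [ 1.94701044e-01  9.80862591e-01  2.65802372e-04 -9.68684862e-05] [0.32248881 0.7105143  0.91652213]
[([280.7, 220.7], 1668, [array([280.5, 220.5]), array([45., 45.]), np.float64(90.0)])]
[ 0.56621404 -0.21458285  0.079     ]
```

View pics/w4.png

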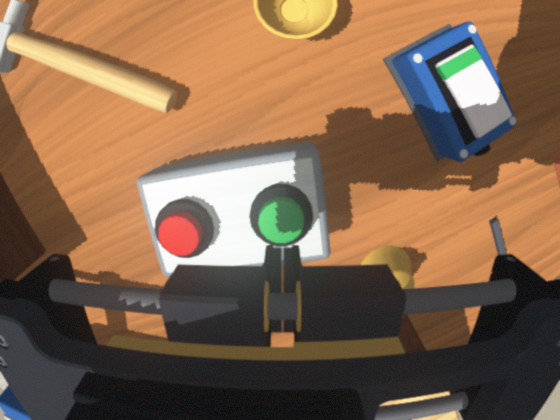

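The green button is at (281,221), centred ahead of the fingers, and red is well off to the side at (180,230). The ray puts the button within 1 mm of the TCP, so I press.

Emit:
step_arm --deltas '[[[0,0,0,0,0,0.04,0],[0,0,0,0,0,0.06,0],[0,0,0,0,0,0.067,0],[0,0,0,0,0,0.071,0],[0,0,0,0,0,0.074,0],[0,0,0,0,0,0.076,0],[0,0,0,0,0,0.077,0],[0,0,0,0,0,0.077,0],[0,0,0,0,0,0.077,0]]]'

```text
time: 10.3
ee_pos: [0.5657, -0.2151, 0.0949]
eef_rot: [0.196, 0.981, 0.0, 0.0]
ft_force: [0.7, -1.2, 4.0]
width: 0.0005
grip_force: 2.1
```

About 6 mm in at 4 N; a little deeper, then away.

Emit:
step_arm --deltas '[[[0,0,0,0,0,0.001,0],[0,0,0,0,0,0.002,0],[0,0,0,0,0,0.003,0],[0,0,0,0,0,0.003,0],[0,0,0,0,0,0.003,0]]]'

```text
time: 10.92
ee_pos: [0.5658, -0.2152, 0.0932]
eef_rot: [0.196, 0.981, 0.0, 0.001]
ft_force: [-7.1, 2.8, 20.6]
width: 0.0002
grip_force: 10.3
```

Fully in: 20 N on the stop, tip at 71 mm. Releasing.

Emit:
step_arm --deltas '[[[0,0,0,0,0,-0.02,0],[0,0,0,0,0,-0.06,0],[0,0,0,0,0,-0.1,0],[0,0,0,0,0,-0.14,0],[0,0,0,0,0,-0.14,0],[0,0,0,0,0,-0.14,0]]]'

```text
time: 11.68
ee_pos: [0.565, -0.2148, 0.2308]
eef_rot: [0.196, 0.981, 0.0, -0.001]
ft_force: [0.3, -0.1, -0.1]
width: 0.0005
grip_force: 0.0
```

```bash
python3 - <<'E'
from bench import readout,cams,r
import cv2,pickle
from h import *
s=readout.read_state();print(s['time'],s['ee_pos'],s['ft_force'])
sd=cams.camera('side');t0=pickle.load(open('d0.pkl','rb'))[1]['side']
for i in (t0,sd):print(blobs(i['img'],(45,80,40),(80,255,255),(300,268,370,350))[:1],blobs(i['img'],(45,80,40),(80,255,255),(243,218,303,270))[:1])
cv2.imwrite('pics/s5.png',sd['img'][:,:,::-1])
E
```

```text
11.675 [ 0.56503716 -0.21480789  0.23077736] [ 0.25528012 -0.08661336 -0.14268576]
[([328.4, 282.0], 222, [array([328.6, 282. ]), array([15.8, 16.7]), np.float64(76.0)])] [([265.0, 237.6], 48, [array([264.7, 237.3]), array([17. ,  3.4]), np.float64(50.7)])]
[([328.4, 281.9], 219, [array([328.6, 282. ]), array([15.8, 16.7]), np.float64(76.0)])] [([264.2, 239.7], 53, [array([264.3, 239.8]), array([17. ,  3.5]), np.float64(45.0)])]
```

View pics/s5.png

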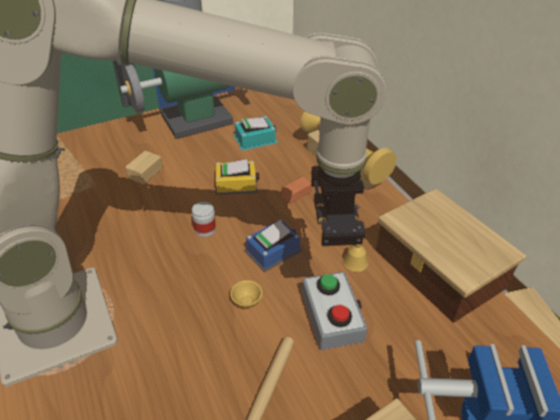

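The green button is back out at (328,282), unmoved; both rockers are on, the bystanders are in place and the arm is clear. I'm handing the job in.

```bash
python3 -c "
from bench import r
print(r.close_job())"
```

```text
the job is handed in; nothing more can be done
None
```

I tipped the extractor rocker on, then the spindle rocker, then pressed the green start button fully in and let it come back out; red stop was never touched, nothing else looked moved in the last picture, and I handed the job in at about 12 s (no verdict was returned).

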